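# Lift the ratchet pawl to free the dropper bottle

### The job

Two small blue ratchet clamps are fixed to the bench: one holds the small cream-coloured dropper bottle, the other a black rubber stopper. Lift the orange tab of the sprung pawl on the bottle's clamp and keep it up until the sliding jaw has run all the way back, then lower it and let go, so that the pawl rests on its wheel again. The bottle must stay standing where it is, and the stopper must stay clamped.

Things in the scene. Friction and masses are not known exactly. Their poses are not given: they have to be found in the camera images.
- bottle_tab (a point): Centre of the orange finger tab of the pawl on the clamp that holds the dropper bottle. Upright block, 16 mm along x, 12 mm along y (pinch this width), 26 mm high; at rest this point is 87 mm above the bench. Axes at rest: x level along the clamp, from tab over wheel to jaws; y level; z up. A spring holds it down (1 to 4 N). Teeth are clear once it is 8 mm up; 15 to 20 mm is comfortable, the stop is near 25 mm.
- bottle_pivot (a point): Pivot of that pawl, 53 mm along +x and 17 mm below the tab's centre, axis along y; the tab swings up about it. The pawl is a steel arm 10 mm wide, lying level over the toothed wheel. Within 40 mm of the tab nothing else stands over 65 mm. The clamp is fixed, 137 mm long and 52 mm wide; the stopper's clamp looks the same, and the two may have changed places.
- bottle_jaw (a joint): Sliding jaw of the bottle's clamp, m: 0 clamped on the bottle (up to 1 mm either way), 0.018 fully back at its stop. Geared to the wheel; a spring draws it back slowly (about 1 to 2 s in all) while the pawl is held up. If the pawl is let down early it stops at the next tooth.
- stopper_jaw (a joint): Sliding jaw of the other clamp, which holds the black stopper, m: 0 clamped, grows as it backs off. To be left as it is.
- bottle_mid (a point): Half-way up the dropper bottle (cream body, white nozzle, 22 mm across, 52 mm high), which stands upright between the jaws on the clamp's base, 10 mm above the bench, 91 mm along +x from the tab; z is its axis.
There are look-alikes about, which are no part of the job. Leave any purple look-alike of the part that bears bottle_mid alone.

How it is judged:
By the outcome, as a careful person would: the job done as asked, in the order asked, and still so for the second after the job is handed in, with the robot touching nothing.
It also fails if it takes over 40 s, if anything falls off the work surface, if the arm or the gripper's body presses on something with over 40 N, if the wrist force passes 120 N, or if a joint passes its speed limit or range.

### The arm

A 7-joint arm with a two-finger parallel gripper is mounted at the origin on a cart in front of the work surface, level with it; the furniture and walls round the work are solid. World frame = base frame: x ahead of the robot, y to its left, z up, the work surface at z = 0. Lengths are in m, angles in rad, forces in N, time in s.
With the tool pointing down it reaches from about 0.425 to 0.95 m from the base axis. Payload 4.7 kg.
Tool frame: the origin (TCP) lies between the finger pads; the fingertips stand 25 mm ahead of it and the grasp point (between the pads) lies 6 mm ahead of it; x points along the fingers, z is the direction in which the jaws open and shut, and the axes are right-handed (so a half turn about x gives the same grasp; the last joint's range is limited). The gripper opens to 85 mm and grips with 20 to 120 N. Pads are 22 mm wide; open, the fingers measure 114 mm over their backs; the gripper's body (76 mm by 85 mm) begins 54 mm behind the grasp point. The pads swing forward as they close: fully open they stand 13 mm farther back than shut.
Start: joints at [-1.255, 0.469, -0.049, 1.532, 0.024, 1.141, -0.082], TCP at [0.228, 0.635, 0.256] pointing down, gripper open.
Joint ranges: [-2.59, 2.59], [-0.33, 1.99], [-1.39, 1.29], [0.1, 2.45], [-1.04, 4.18], [0.21, 1.99], [-2.66, 2.66]. Speed limits (rad/s): [2.57, 2.57, 3.14, 3.14, 3.14, 3.14, 3.14].

### API

Orientations are given as a 3x3 rotation matrix whose columns are the frame's x, y, z axes.
In Python, from rig import * gives the robot as it stands. Calls block until the motion is done:
- movep(position, orientation): joint-space move of the TCP to a pose.
- move_l(position, attitude=None, feed=0.15, until_force=None): straight line of the TCP; attitude=None keeps the orientation; feed is the mean speed in m/s. With until_force (N) it stops when the force on the tool has changed by that much, and returns True; else False.
- move_joints(angles): joint-space move.
- command_gripper(opening, newtons=None): finger opening in m; newtons is the grip in N (None keeps the last); returns when the fingers have stopped.
- sleep(seconds).
- inverse_kinematics(position, orientation): joint angles nearest the present ones, or None.
- sense(): the state.
- camera(name): name is "scene" or "top"; returns (picture, depth): 384x512x3 uint8, red, green, blue; 384x512 float32, m along the optical axis (not along the pixel's ray), 0 where there is no reading.
- camera_params(name): a dict with "K" (3x3 intrinsics, pixels), "dist" ([k1, k2, p1, p2, k3] as OpenCV has them; the pictures are not rectified), "position" and "rotation" of the camera in the world. Camera axes: x right, y down, z forward; pixel columns grow to the right and rows downward; lengths in m; the calibration is good to about 2 mm. A picture is of the moment at which its call begins. camera_params takes no time and is no camera call.
A pose or a line that the arm cannot do raises Unreachable and nothing moves.
- finish_job(): hands the job in, once; it reports no verdict.
The state is a dict: "time_s": time; "joint_pos": joint angles; "qd": joint speeds; "joint_efforts": joint torques, N m; "position": TCP position; "tcp_rot": TCP orientation; "wrist_force": force on the tool from outside, world axes, zero at the start; "ft_torque": the same for the moment, N m; "finger_gap": finger opening in m.
Only numpy, scipy, OpenCV 4.12 (cv2) and the standard library are available. Lean on these libraries where they do the work, as an engineer would, in place of code of your own. Each camera call takes 0.05 s, during which the arm holds its last target.

## Working session

There is one attempt and no reset: what is moved stays moved. The work goes in short steps, each a Python script; the robot and the scene stay as the last script left them, time stands still between calls to the robot, and variables do not carry over. Pictures are saved under pics/ and viewed, and the job is handed in when it is done.

```bash
mkdir -p pics; ls
python3 - <<'E'
from rig import *
import cv2,numpy as np
for n in("scene","top"):
    p,d=camera(n); np.savez(f"pics/{n}0.npz",p=p,d=d); cv2.imwrite(f"pics/{n}0.png",cv2.resize(p[:,:,::-1],(768,576),interpolation=cv2.INTER_CUBIC))
    c=camera_params(n); print(n,c)
s=sense();print(s["time_s"],s["position"],s["tcp_rot"],s["wrist_force"])
E
```

```text
pics
scene {'K': array([[351.06932893,   0.        , 258.04650351],
       [  0.        , 351.06932893, 191.29299901],
       [  0.        ,   0.        ,   1.        ]]), 'dist': array([0.03267749, 0.        , 0.        , 0.        , 0.        ]), 'position': array([-0.10099174, -0.68615057,  0.44820944]), 'rotation': array([[ 0.46329436, -0.39607835,  0.79276748],
       [-0.88584879, -0.18163887,  0.42694173],
       [-0.02510499, -0.90007181, -0.43501779]])}
top {'K': array([[379.79660055,   0.        , 251.98549511],
       [  0.        , 379.79660055, 183.36830829],
       [  0.        ,   0.        ,   1.        ]]), 'dist': array([0.03909416, 0.        , 0.        , 0.        , 0.        ]), 'position': array([ 0.51174969, -0.31479205,  0.922256  ]), 'rotation': array([[ 0.01229486, -0.99697275,  0.07677355],
       [-0.99991034, -0.01185101,  0.0062342 ],
       [-0.00530548, -0.07684332, -0.99702907]])}
0.1 [0.22793451 0.63483654 0.25537258] [[-5.73389806e-04 -9.41171865e-01  3.37927791e-01]
 [-1.67171733e-03  3.37928276e-01  9.41170381e-01]
 [-9.99998438e-01 -2.52622435e-05 -1.76713795e-03]] [ 0.45909086  0.6713384  -0.25424648]
```

View pics/scene0.png

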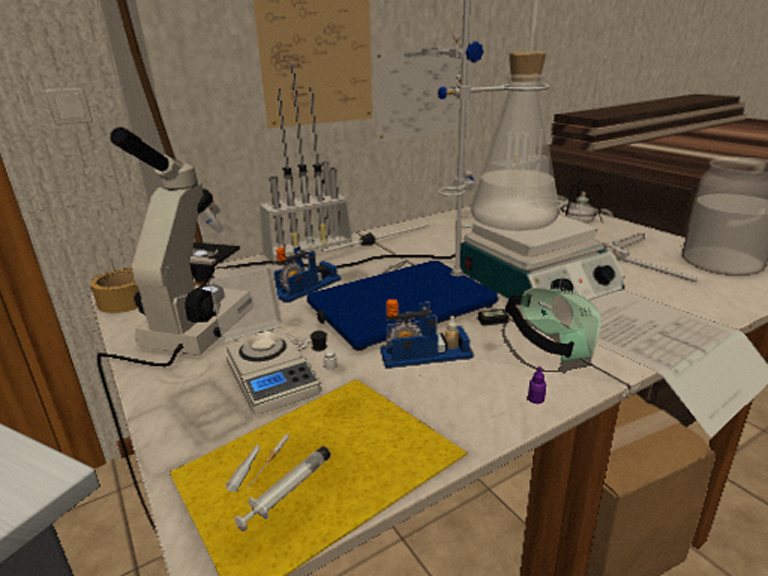

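View pics/top0.png

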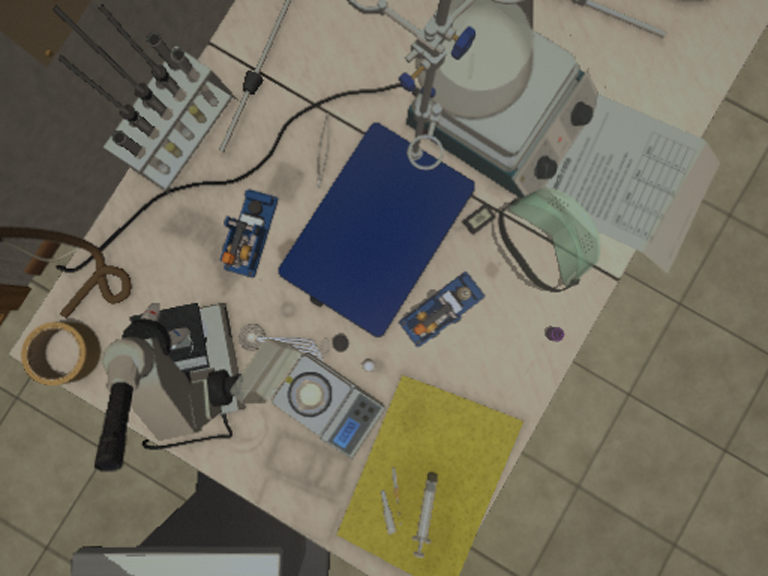

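Scene picture: clamp A is at about (427,340) with an orange tab at (392,308) and something cream at (452,330). Clamp B is at about (305,275) with its tab at (281,254). Top picture: A is at about (442,308) and B at about (247,233). The purple bottle is loose at (555,333). Next I'll enlarge both clamps and measure them.

```bash
cat > h.py <<'E'
import numpy as np,cv2
from rig import *
def ray(n,uv):
    c=camera_params(n); u=cv2.undistortPoints(np.array([[uv]],float),c["K"],c["dist"])[0,0]
    return c["position"], c["rotation"]@np.array([u[0],u[1],1.])
def onz(n,uv,z):
    o,d=ray(n,uv); return o+d*(z-o[2])/d[2]
def tri(a,b):
    (o1,d1),(o2,d2)=ray("scene",a),ray("top",b)
    t=np.linalg.lstsq(np.c_[d1,-d2],o2-o1,rcond=None)[0]
    p,q=o1+d1*t[0],o2+d2*t[1]; return (p+q)/2,np.linalg.norm(p-q)
def orange(p):
    h=cv2.cvtColor(p,cv2.COLOR_RGB2HSV)
    m=cv2.inRange(h,(4,190,120),(16,255,255))
    n,l,s,c=cv2.connectedComponentsWithStats(m)
    return [(c[i].round(1),s[i]) for i in range(1,n) if s[i][4]>=8],l
E
python3 - <<'E'
from h import *
S=np.load("pics/scene0.npz");T=np.load("pics/top0.npz")
cr=lambda p,x,y,w,h:cv2.resize(p[y:y+h,x:x+w,::-1],(390,290),interpolation=cv2.INTER_CUBIC)
a=np.vstack([np.hstack([cr(S["p"],247,190,78,58),cr(S["p"],172,152,78,58)]),np.hstack([cr(T["p"],256,176,78,58),cr(T["p"],126,120,78,58)])])
cv2.imwrite("pics/crops.png",a)
for k,n in((S,"scene"),(T,"top")):
    for c,s in orange(k["p"])[0]:
        d=k["d"][int(c[1]),int(c[0])]; o,r=ray(n,c); print(n,c,s,(o+r*d).round(4))
E
```

```text
scene [186.7 168.8] [185 165   5   9  33] [ 0.5937 -0.0929  0.091 ]
scene [261.  204.6] [258 200   7  11  65] [ 0.4935 -0.3723  0.0912]
```

View pics/crops.png

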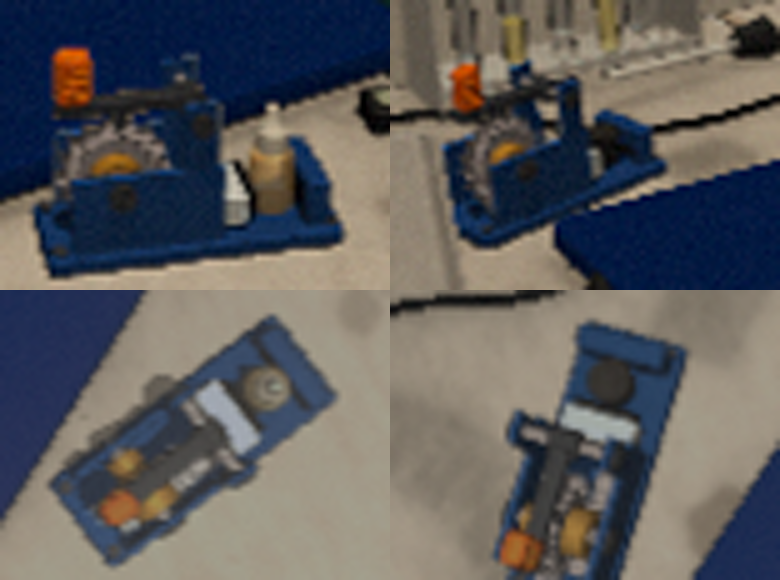

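The crops settle it. The clamp on the left (A: scene tab (261,205), top tab about (280,220)) holds the cream bottle with the white nozzle. The clamp on the right (B) holds the black stopper. I'll work on A.

Run:
```python
from h import *
S=np.load("pics/scene0.npz");T=np.load("pics/top0.npz")
h=cv2.cvtColor(T["p"],cv2.COLOR_RGB2HSV)
m=cv2.inRange(h,(4,140,120),(13,255,255)); m[:, :256]=0
n,l,s,c=cv2.connectedComponentsWithStats(m)
for i in range(1,n):
    if s[i][4]>5: print("orange top",c[i],s[i])
i=max(range(1,n),key=lambda i:s[i][4]); ct=c[i]
print(h[219,276:290])
print("onz top z=.1",onz("top",ct,.100)); print("scene z=.087",onz("scene",(261,204.6),.087)); print("tri",tri((261,204.6),ct))
# blue clamp outline
b=cv2.inRange(h,(100,120,40),(125,255,255)); roi=np.zeros_like(b); roi[178:234,262:328]=255; b&=roi
n,l,s,c=cv2.connectedComponentsWithStats(b)
for i in range(1,n):
    if s[i][4]>60: print("blue",c[i],s[i])
# bottle
for uv in((309.6,195.2),): print("nozzle",onz("top",uv,.062))
print("noz tri",tri((247+272/5,190+108/5),(309.6,195.2)))
# base edge corners z~0.01 (right edge corners in crop)
P=[onz("top",(256+x/5,176+(y-290)/5),.010) for x,y in((270,318),(337,393),(110,563),(52,487))]
P=np.array(P)[:,:2];print(P,[np.linalg.norm(P[i]-P[(i+1)%4]) for i in range(4)])
for a,b_ in((3,0),(2,1)): d=P[b_]-P[a]; print(np.degrees(np.arctan2(d[1],d[0])))
print("centre",P.mean(0))
```

```text
orange top [279.65384615 219.07692308] [276 216   8   7  26]
[[ 10 152 116]
 [ 11 169 152]
 [ 12 167 159]
 [ 14 168 159]
 [ 14 165 159]
 [ 14 163 160]
 [ 13 168 159]
 [ 12 158 140]
 [ 16 141 128]
 [ 18 144 149]
 [ 18 140 160]
 [ 21 136 158]
 [ 21 120 153]
 [ 19  89 118]]
onz top z=.1 [ 0.49864183 -0.37018807  0.1       ]
scene z=.087 [ 0.50057221 -0.36860758  0.087     ]
tri (array([ 0.49819368, -0.37047862,  0.08861629]), np.float64(0.0010904688401304763))
blue [268.56022409 188.74509804] [262 178  21  33 357]
nozzle [ 0.55269517 -0.44008387  0.062     ]
noz tri (array([ 0.55339754, -0.44168148,  0.05982839]), np.float64(0.0027967125811931026))
[[ 0.58792107 -0.44860072]
 [ 0.55222387 -0.48064031]
 [ 0.46982919 -0.37247895]
 [ 0.50555505 -0.34451451]] [np.float64(0.04796691935736033), np.float64(0.1359697115646519), np.float64(0.0453690135615846), np.float64(0.13273319227374225)]
-51.64455136086962
-52.70073462219258
centre [ 0.5288823  -0.41155862]
```

Clamp A checks out: the tab is at about (0.498,-0.370), its triangulated height is 88.6 mm (87 expected), and tab to nozzle is 89 mm (91 expected) at -52°. Before sweeping across the bench I'll check the heights along the way.

Run:
```python
from h import *
H={}
for n in("scene","top"):
    k=np.load(f"pics/{n}0.npz");c=camera_params(n);d=k["d"]
    v,u=np.mgrid[0:384,0:512]; q=cv2.undistortPoints(np.stack([u,v],-1).reshape(-1,1,2).astype(float),c["K"],c["dist"]).reshape(384,512,2)
    X=np.dstack([q,np.ones(d.shape)])*d[...,None]@c["rotation"].T+c["position"]; X=X[(d>0)]
    for p in X:
        if -.05<p[0]<1 and -.8<p[1]<.8: 
            key=(round(p[0]/.1),round(p[1]/.1));H[key]=max(H.get(key,-9),p[2])
print("x\\y",[j for j in range(8,-8,-1)])
for i in range(10,-1,-1): print(i,[int(100*H[(i,j)]) if (i,j) in H else '--' for j in range(8,-8,-1)])
psi=np.radians(-52.2);u=np.array([np.cos(psi),np.sin(psi),0]);v=np.array([-u[1],u[0],0]);x=np.array([0,0,-1.])
for s in(1,-1):
    R=np.c_[x,np.cross(s*v,x),s*v]
    for z in(.081+.015,.25,.4,.5): 
        print(s,z,np.round(inverse_kinematics([.4985,-.370,z],R),2) if inverse_kinematics([.4985,-.370,z],R) is not None else None)
R0=sense()["tcp_rot"]
for z in (.4,.5,.6):print(inverse_kinematics([.228,.635,z],R0))
```

```text
x\y [8, 7, 6, 5, 4, 3, 2, 1, 0, -1, -2, -3, -4, -5, -6, -7]
10 ['--', '--', '--', '--', '--', '--', '--', '--', 50, 1, 0, 0, 0, -74, 0, 1]
9 ['--', '--', 52, '--', '--', '--', '--', 48, 50, 12, 1, 3, 48, 48, 12, 3]
8 ['--', '--', 52, 52, 51, '--', '--', 50, 50, 12, 3, 44, 48, 40, 12, 2]
7 ['--', 52, 52, '--', 51, 50, 50, 50, 18, 8, 3, 36, 41, 11, 8, 0]
6 ['--', 39, -73, -74, '--', '--', 50, 17, 0, 10, 3, 3, 8, 7, 7, 0]
5 [-5, 2, -74, -74, -74, 0, 5, 5, 29, 24, 13, 3, 10, 3, 5, 0]
4 [-50, -73, -74, -74, -74, 0, 5, 5, 34, 34, 13, 3, 1, 1, 0, '--']
3 [-74, -73, -73, -74, -74, -74, '--', 0, 14, 2, 3, 3, 2, 1, 0, '--']
2 [-73, -73, -73, -73, -73, -74, '--', 0, 0, 0, 0, 2, 2, 1, '--', -74]
1 [-74, -73, -73, -73, -73, -73, 0, 0, 0, 0, 0, 0, 0, '--', '--', -73]
0 [-74, -73, -73, -73, -73, -73, -73, '--', '--', -6, 0, '--', '--', '--', -73, -73]
1 0.096 [ 0.16  0.62  0.58  1.83 -0.45  0.82  1.63]
1 0.25 [-0.2   0.65  1.19  1.72 -0.64  1.23  1.82]
1 0.4 [-0.24  0.53  1.29  1.51 -0.51  1.48  1.71]
1 0.5 [-0.18  0.45  1.21  1.31 -0.42  1.65  1.61]
-1 0.096 [-0.14  0.85  1.11  1.85 -0.89  1.04 -1.14]
-1 0.25 [-0.17  0.6   1.11  1.72 -0.58  1.19 -1.38]
-1 0.4 [-0.18  0.45  1.12  1.51 -0.41  1.44 -1.53]
-1 0.5 [-0.14  0.41  1.11  1.31 -0.37  1.64 -1.57]
[-1.26040997  0.39409357 -0.04191975  1.32356376  0.01615721  1.42602995
 -0.07539757]
[-1.26711737  0.38577972 -0.03437609  1.12080463  0.01285754  1.63697326
 -0.07205971]
[-1.27600867  0.4246334  -0.02421415  0.84503919  0.01034437  1.87377935
 -0.06892257]
```

Run:
```python
from h import *
for n in("scene","top"):
    k=np.load(f"pics/{n}0.npz");c=camera_params(n);d=k["d"]
    v,u=np.mgrid[0:384,0:512]; q=cv2.undistortPoints(np.stack([u,v],-1).reshape(-1,1,2).astype(float),c["K"],c["dist"]).reshape(384,512,2)
    X=np.dstack([q,np.ones(d.shape)])*d[...,None]@c["rotation"].T+c["position"]; X=X[(d>0)]
    r=np.hypot(X[:,0],X[:,1]); az=np.degrees(np.arctan2(X[:,1],X[:,0]))
    for a in range(-50,90,10):
        o=[]
        for lo,hi in((.2,.3),(.3,.4),(.4,.6)):
            m=(az>a)&(az<a+10)&(X[:,2]>lo)&(X[:,2]<hi); o.append((m.sum(),round(np.percentile(r[m],3),2) if m.sum() else None))
        print(n,a,o)
R0=sense()["tcp_rot"]
e=np.array([.228,.635])/np.hypot(.228,.635)
for rr in(.44,.5):
  for z in(.42,.48,.52,.56,.6):
    q=inverse_kinematics([*(e*rr),z],R0); print(rr,z,None if q is None else q.round(2))
```

```text
scene -50 [(np.int64(0), None), (np.int64(0), None), (np.int64(0), None)]
scene -40 [(np.int64(197), np.float64(0.95)), (np.int64(0), None), (np.int64(0), None)]
scene -30 [(np.int64(2224), np.float64(0.85)), (np.int64(1433), np.float64(0.83)), (np.int64(766), np.float64(0.84))]
scene -20 [(np.int64(3736), np.float64(1.4)), (np.int64(3655), np.float64(1.39)), (np.int64(4644), np.float64(1.39))]
scene -10 [(np.int64(4373), np.float64(0.41)), (np.int64(3325), np.float64(0.37)), (np.int64(3771), np.float64(0.95))]
scene 0 [(np.int64(2271), np.float64(0.74)), (np.int64(2620), np.float64(0.73)), (np.int64(3273), np.float64(0.74))]
scene 10 [(np.int64(1247), np.float64(0.62)), (np.int64(1752), np.float64(0.61)), (np.int64(2295), np.float64(0.61))]
scene 20 [(np.int64(265), np.float64(0.71)), (np.int64(303), np.float64(0.74)), (np.int64(288), np.float64(0.7))]
scene 30 [(np.int64(931), np.float64(0.93)), (np.int64(1248), np.float64(0.92)), (np.int64(1725), np.float64(0.93))]
scene 40 [(np.int64(1526), np.float64(0.93)), (np.int64(1375), np.float64(0.94)), (np.int64(1384), np.float64(0.95))]
[... 1268 characters left out ...]
ne), (np.int64(0), None)]
top 70 [(np.int64(0), None), (np.int64(0), None), (np.int64(0), None)]
top 80 [(np.int64(0), None), (np.int64(0), None), (np.int64(0), None)]
0.44 0.42 [-1.25 -0.03 -0.07  1.8  -0.    1.38 -0.09]
0.44 0.48 [-1.25 -0.05 -0.07  1.68 -0.    1.51 -0.09]
0.44 0.52 [-1.25 -0.05 -0.06  1.6  -0.    1.59 -0.09]
0.44 0.56 [-1.26 -0.04 -0.06  1.51 -0.    1.68 -0.09]
0.44 0.6 [-1.26 -0.03 -0.06  1.41 -0.    1.77 -0.09]
0.5 0.42 [-1.25  0.08 -0.06  1.69  0.    1.38 -0.09]
0.5 0.48 [-1.25  0.06 -0.06  1.57  0.    1.51 -0.09]
0.5 0.52 [-1.26  0.06 -0.06  1.49  0.    1.59 -0.09]
0.5 0.56 [-1.26  0.06 -0.06  1.4   0.    1.68 -0.09]
0.5 0.6 [-1.26  0.08 -0.05  1.3   0.    1.77 -0.09]
```

```bash
cat >> h.py <<'E'
TAB=np.array([.4985,-.370,.087]); psi=np.radians(-52.2)
U=np.array([np.cos(psi),np.sin(psi),0]);V=np.array([-U[1],U[0],0]);Z=np.array([0,0,1.])
def pose(sgn,phi,off,tab=None):
    """TCP pose with grasp point at tab centre + off*tool-up, pawl swung up by phi about its pivot"""
    tab=TAB if tab is None else tab
    Ry=cv2.Rodrigues(V*phi)[0]   # +phi about clamp y: -x end goes up
    piv=tab+.053*U-.017*Z
    x=np.array([0,0,-1.]);R=np.c_[x,np.cross(sgn*V,x),sgn*V]
    p=tab+Z*(off+.006)
    return piv+Ry@(p-piv),Ry@R
E
python3 - <<'E'
from h import *
q0=sense()["joint_pos"]
q=inverse_kinematics([*(np.array([.228,.635])/.6747*.44),.56],sense()["tcp_rot"])
move_joints(q); q=np.array(q); q[0]=.64; q[2]=0; move_joints(q)
s=sense();print(s["time_s"],s["position"],s["wrist_force"])
for sg in(1,-1):
  for phi in(0,.33):
    for off in(.002,.1):
      p,R=pose(sg,phi,off);k=inverse_kinematics(p,R);print(sg,phi,off,p.round(3),None if k is None else np.round(k,2))
E
```

```text
4.125 [ 0.32871127 -0.29500992  0.55994962] [-0.40445907 -0.2270971   0.30233374]
1 0 0.002 [ 0.498 -0.37   0.095] [ 0.6   0.56 -0.03  1.81  0.03  0.78  1.21]
1 0 0.1 [ 0.498 -0.37   0.193] [ 0.6   0.44 -0.04  1.73  0.02  0.97  1.21]
1 0.33 0.002 [ 0.505 -0.379  0.111] [ 0.6   0.69  0.02  1.55 -0.11  1.22  1.34]
1 0.33 0.1 [ 0.525 -0.404  0.204] [ 0.62  0.64  0.01  1.4  -0.1   1.42  1.32]
-1 0 0.002 [ 0.498 -0.37   0.095] [ 0.55  0.55  0.02  1.81 -0.02  0.78 -1.9 ]
-1 0 0.1 [ 0.498 -0.37   0.193] [ 0.56  0.44  0.02  1.74 -0.01  0.97 -1.9 ]
-1 0.33 0.002 [ 0.505 -0.379  0.111] [ 0.61  0.69  0.02  1.55 -0.11  1.22 -1.81]
-1 0.33 0.1 [ 0.525 -0.404  0.204] [ 0.6   0.64  0.04  1.4  -0.11  1.42 -1.8 ]
```

Run:
```python
from h import *
p,R=pose(1,0,.07); movep(p,R); command_gripper(.040,20)
p,R=pose(1,0,.002); move_l(p,R,feed=.08,until_force=6)
s=sense();print(s["time_s"],s["position"],p,s["wrist_force"],s["finger_gap"])
for n in("scene","top"):
    q,d=camera(n); np.savez(f"pics/{n}1.npz",p=q,d=d)
    x,y=((230,170) if n=="scene" else(240,160)); cv2.imwrite(f"pics/{n}1.png",cv2.resize(q[y:y+90,x:x+120,::-1],(780,585),interpolation=cv2.INTER_CUBIC))
```

```text
7.2417 [ 0.49890674 -0.37025158  0.09549562] [ 0.4985 -0.37    0.095 ] [-0.42451536 -0.35311723 -0.47507829] 0.040341742803299226
```

View pics/scene1.png

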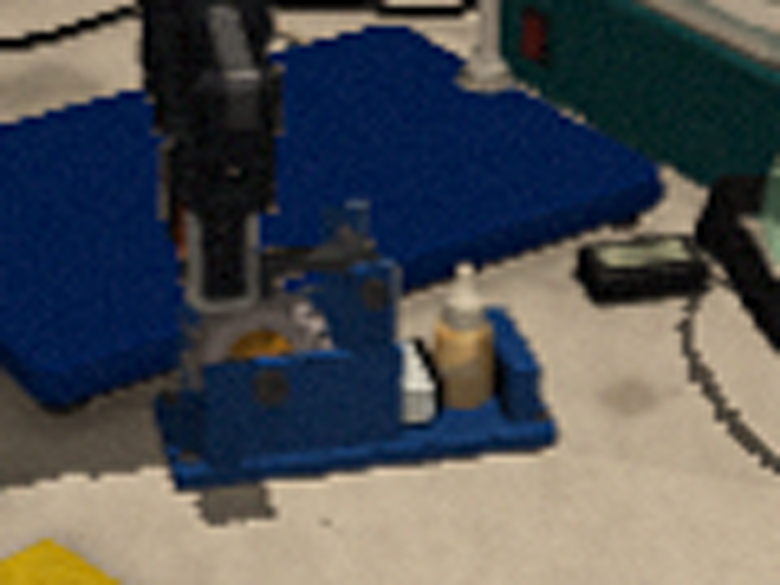

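View pics/top1.png

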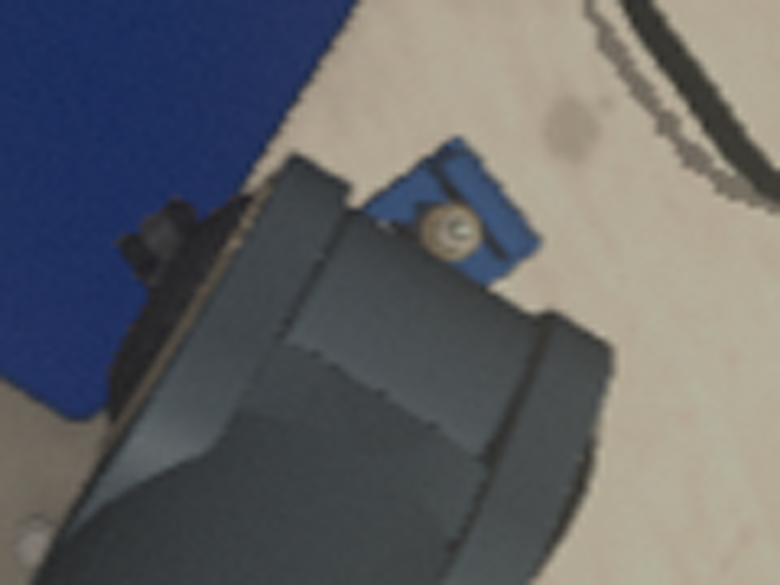

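The fingers straddle the tab. The near finger is at (222,255) in the scene crop, and only a sliver of orange shows at its left, as parallax would give. The bottle is standing and no contact force shows. Closing now.

Run:
```python
from h import *
command_gripper(.006,30)
s=sense();print(s["time_s"],s["position"],s["wrist_force"],s["ft_torque"],s["finger_gap"])
```

```text
7.7 [ 0.49927949 -0.36955953  0.0954535 ] [1.25042779 1.77876318 1.79325862] [ 0.28754559 -0.23634807 -0.13721819] 0.011339614080037473
```

Gripped: the gap is 11.3 mm against a 12 mm tab. Next I lift along the arc.

Run:
```python
from h import *
for phi in(.09,.18,.26,.33):
    p,R=pose(1,phi,.002); move_l(p,R,feed=.03)
    s=sense();print(round(s["time_s"],2),phi,s["position"].round(4),s["wrist_force"].round(1),round(s["finger_gap"],4))
sleep(.5)
q,d=camera("scene"); cv2.imwrite("pics/s2a.png",cv2.resize(q[170:260,230:350,::-1],(780,585),interpolation=cv2.INTER_CUBIC))
sleep(2.)
q,d=camera("scene"); cv2.imwrite("pics/s2b.png",cv2.resize(q[170:260,230:350,::-1],(780,585),interpolation=cv2.INTER_CUBIC))
s=sense();print(s["time_s"],s["wrist_force"],s["finger_gap"])
```

```text
8.03 0.09 [ 0.5008 -0.3714  0.1   ] [1.4 3.6 4. ] 0.0116
8.35 0.18 [ 0.5025 -0.3736  0.1043] [0.4 3.4 3. ] 0.0115
8.66 0.26 [ 0.5042 -0.3759  0.108 ] [1.3 3.1 3.9] 0.0111
8.94 0.33 [ 0.5059 -0.3781  0.1109] [2.7 3.7 3.1] 0.0113
11.5417 [3.63423613 3.13886906 2.88342336] 0.011344442847807706
```

View pics/s2a.png

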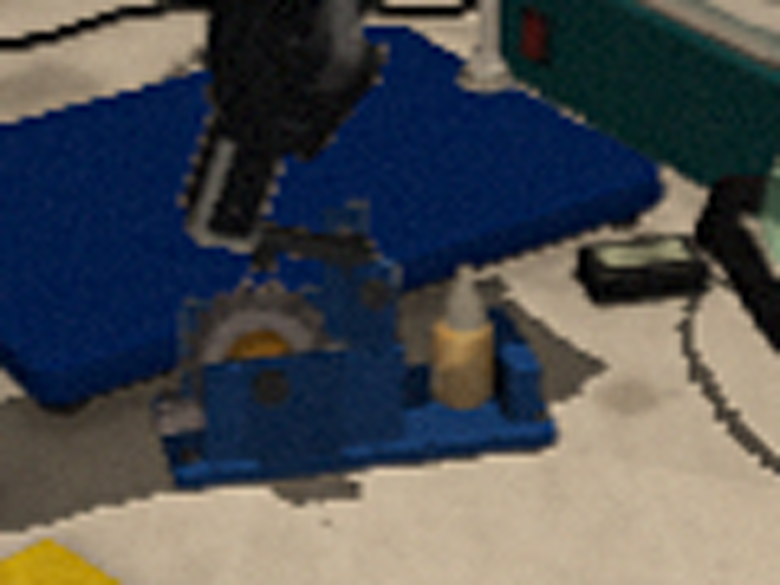

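View pics/s2b.png

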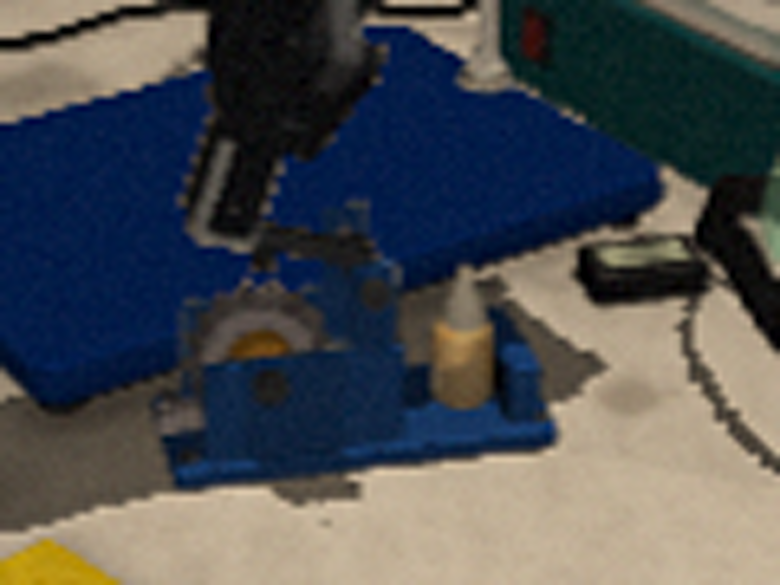

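Both pictures are identical. The white jaw is out of the gap beside the bottle at (400,380), its rod sticks out at the rear (175,412), and nothing moved in the last 2 s, so it is at its stop. The bottle is upright at (462,350). Next: lower along the same arc, release and withdraw.

Run:
```python
from h import *
def st(t):
    s=sense();print(t,round(s["time_s"],2),s["position"].round(4),s["wrist_force"].round(1),round(s["finger_gap"],4))
for phi in(.26,.18,.09,.03,0.):
    p,R=pose(1,phi,.002); r=move_l(p,R,feed=.03,until_force=8); st((phi,r))
    if r: break
command_gripper(.04); st("open")
c=sense(); move_l(c["position"]+[0,0,.1],feed=.1); st("up")
p,R=pose(1,0,.3,TAB-.1*U); movep(p,R); st("away")
for n in("scene","top"):
    q,d=camera(n); np.savez(f"pics/{n}3.npz",p=q,d=d)
    x,y=((230,170) if n=="scene" else(240,160)); cv2.imwrite(f"pics/{n}3.png",cv2.resize(q[y:y+90,x:x+120,::-1],(780,585),interpolation=cv2.INTER_CUBIC))
    if n=="scene":
        cv2.imwrite("pics/B3.png",cv2.resize(q[152:210,172:250,::-1],(780,580),interpolation=cv2.INTER_CUBIC))
    print(orange(q)[0])
```

```text
(0.26, False) 11.82 [ 0.5041 -0.376   0.1078] [4.  3.5 0.1] 0.0116
(0.18, True) 12.03 [ 0.5027 -0.3736  0.1047] [ 0.6 -2.2 -1.7] 0.0114
open 12.42 [ 0.5044 -0.3721  0.1044] [-0.1  0.5  1.1] 0.0405
up 13.56 [ 0.504  -0.3718  0.2036] [-0.9 -0.3  0.1] 0.0398
away 14.43 [ 0.437  -0.2913  0.3915] [-0.2  0.2 -0.7] 0.0405
[(array([186.7, 168.8]), array([185, 165,   5,   9,  33], dtype=int32)), (array([261.1, 204.7]), array([258, 200,   7,  11,  67], dtype=int32))]
[(array([152.7, 171.4]), array([152, 169,   3,   6,   9], dtype=int32))]
```

View pics/scene3.png

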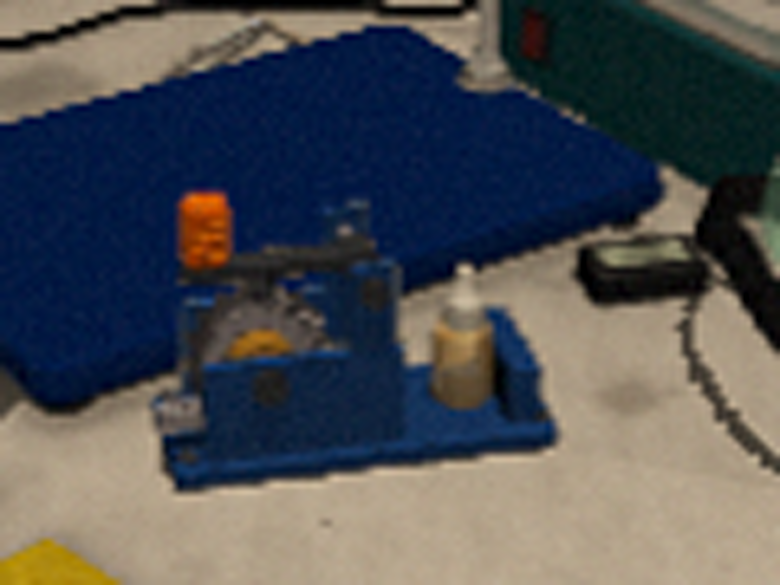

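View pics/top3.png

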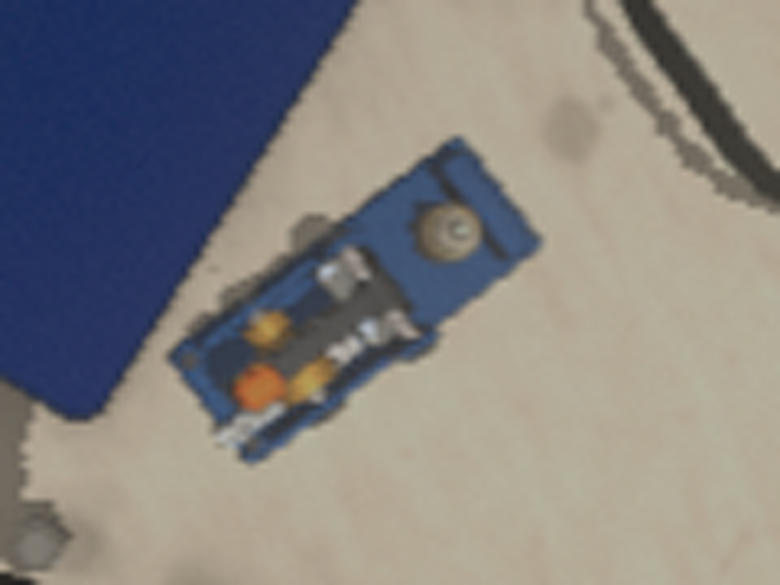

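View pics/B3.png

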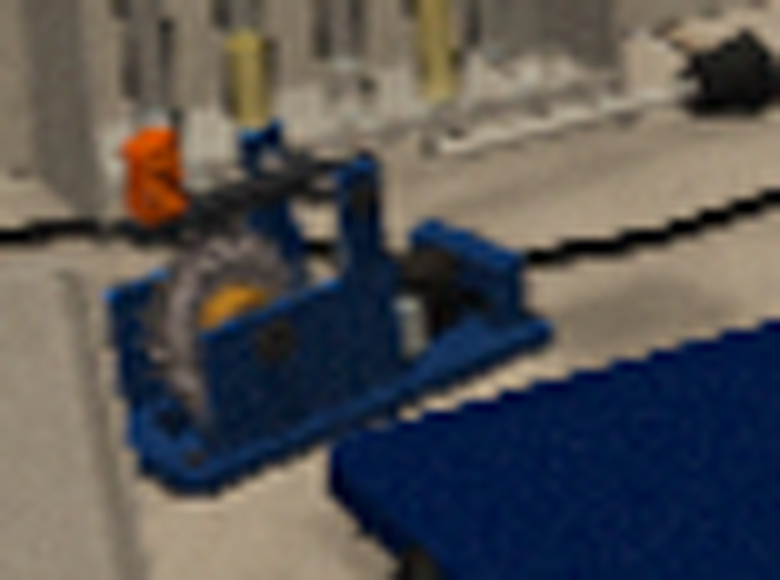

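The pawl is back at rest: its tab is at (261.1,204.7) against (261.0,204.6) before. The jaw is clear of the bottle, the bottle stands where it was, and clamp B and its stopper look unchanged. The gripper touches nothing.

```bash
python3 -c "
from rig import *
print(finish_job(), sense()['time_s'])"
```

```text
the job is handed in; nothing more can be done
the job is handed in; nothing more can be done
```

The bottle's clamp is released and the job is handed in, at about 15 s of the 40 s allowed. I pinched the orange tab and swung it up about its pivot by roughly 16 mm. I held it there for about 2.5 s, then partly lowered it, let go and backed the arm away.

**Last checks:**
- **Pawl:** it is back on its wheel; the tab is within 0.1 px of where it started in the scene picture.
- **Jaw:** two pictures 2 s apart showed it drawn back and no longer moving. I took that as fully back at its stop and did not measure the 18 mm of travel.
- **Bottle:** standing in the same place.
- **Stopper:** its clamp looks unchanged, with the stopper still held.
- **Forces:** the wrist force readings I took stayed below about 7 N.

**Not as planned:** while lowering, my 8 N force limit stopped the arm early, and my script opened the gripper there. The tab was still about 9 mm up, so the spring snapped the pawl down the rest of the way instead of it being lowered fully by hand. By then the jaw was already back, and the later pictures show the pawl seated.

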